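# Tip the sanding drum out of the scoop tin

### The job

Slide the open scoop tin along the board until its front edge sits squarely against the low stop bar, then tip it forwards over that edge to the slope of the gauge bar (45 degrees) and hold it there a moment, so that the sanding drum rolls out into the catch tray. Let the tin gently back down and leave it level at the stop bar with the drum in the tray. Never lift the front edge of the tin off the board, do not touch the drum or overturn or drop the tin, and leave the other things on the bench where they are.

Things in the scene. Friction and masses are not known exactly. Their poses are not given: they have to be found in the camera images.
- board: Tipping board fixed to the bench: plywood 390 x 210 mm, top at z = 8. Origin: at bench level under the middle of the stop bar's near face; x is the pouring direction, y across, z up. Plywood spans x = -250 to 140, y = -105 to 105. Dark steel stop bar across it: x = 0 to 10, y = -88 to 88, top at z = 14 (6 above the plywood).
- catch (a point): Middle of the catch tray's cork floor, just past the stop bar, at board x = 71, y = 0, z = 12 mm. The tray is part of the board, inside 122 (x) x 184 (y) mm, with wooden walls up to z = 50.
- gauge (a point): Top end of the gauge bar: 8 mm steel rod along one side of the board (at y = -99), sloping at 45 degrees from the stop bar up to this point at board x = -86, z = 94 mm, with an upright rod under it.
- tin: Loose sheet-steel scoop tin, 120 long (x) x 130 wide (y) mm, about 0.45 kg. Origin: middle of underside; x towards its open front. Walls 4 thick. Back wall (outer face x = -60) 85 high; sides 85 high in the rear half, 45 in front; front lip 9 high (5 above the inner floor). Starts level on the board, 30 to 60 mm short of the stop bar, up to 0.15 rad askew.
- tin_front (a point): Point of the tin: middle of the lower front edge, the edge that goes against the stop bar and over which it tips.
- tin_back (a point): Point of the tin: middle of the outer face of its back wall, 70 mm above its underside (15 mm below the rim).
- drum: Loose sanding drum: dark rubber cylinder with light metal hubs, 50 mm diameter, 80 mm long, about 0.15 kg, lying crosswise in the tin; it rolls freely. Origin: its centre; its y axis is the cylinder axis.
- polish: Bystander: closed round grey polish tin, 92 mm diameter, 27 high. Origin: middle of its underside.
- brush: Bystander: brush 190 mm long, lying along its x.
- hammer: Bystander: hammer 260 mm long, lying along its x.
- jar: Bystander: round white jar with black cap, 64 mm diameter, 85 high. Origin: middle of its underside.
- shoe: Bystander: dark brown leather shoe, about 280 x 82 x 103 mm, along its x.
- dyecan: Bystander: large open blue and yellow dye can, 150 mm diameter, 135 high. Origin: middle of its underside.
- canlid: Bystander: flat yellow can lid, 156 mm diameter, 9 high.
Mind the look-alikes: they are no part of the job. Leave any pink or turquoise look-alike of the tin alone.

How it is judged:
By the outcome, as a careful person would: the job done as asked, in the order asked, and still so for the second after the job is handed in, with the robot touching nothing.
It also fails if it takes over 53 s, if anything falls off the work surface, if the arm or the gripper's body presses on something with over 40 N, if the wrist force passes 120 N, or if a joint passes its speed limit or range.

### The arm

A 7-joint arm with a two-finger parallel gripper is mounted at the origin on the work surface. World frame = base frame: x ahead of the robot, y to its left, z up, the work surface at z = 0. Lengths are in m, angles in rad, forces in N, time in s.
With the tool pointing down it reaches from about 0.425 to 0.875 m from the base axis. Payload 4.7 kg.
Tool frame: the origin (TCP) lies on the centre line of the jaws, within the pads' length; the fingertips stand env.nose_length ahead of it and the grasp point (between the pads) lies 8 mm behind it (env.nose_length is the distance from the TCP to the fingertips, in m); z points along the fingers, y is the line along which they close (so a half turn about z gives the same grasp; the last joint's range is limited). The gripper opens to 87 mm and grips with 3 to 60 N. Pads are 19 mm wide; open, the fingers measure 117 mm over their backs; the gripper's body (75 mm by 190 mm) begins 51 mm behind the grasp point.
Start: joints at [-1.293, 0.321, -0.07, 1.45, 0.023, 1.371, -0.057], TCP at [0.17, 0.628, 0.234] pointing down, gripper open.
Joint ranges: [-2.86, 2.86], [-0.3, 2.09], [-1.38, 1.24], [0.06, 2.45], [-1.56, 4.7], [0.09, 2.05], [-2.69, 2.69]. Speed limits (rad/s): [2.57, 2.57, 3.14, 3.14, 3.14, 3.14, 3.14].

### API

Orientations are given as a unit quaternion [w, x, y, z].
In Python, from cell import env, optics, workorder gives the robot as it stands.
- The arm moves only by the shell command python3 -m jog 'ROWS' [FORCE]. ROWS is a JSON object of lists of equal length, an entry for each row: "xyz": the shift along the tool's x, y, z in mm, a list of three; "turn": the turn about the tool's z in rad; "grip": the finger opening in mm, from 0 to 87. In form: {"xyz": [[x, y, z], ...], "turn": [turn, ...], "grip": [grip, ...]}. A call has 1 to 20 rows; each row shifts and turns the commanded pose from where the row before left it, along the tool's axes as they then stand; what a row does not reach is not made up. A row lasts 1/10 s, in which the tool goes at most 50 mm and 8.59 degrees, less where a joint would pass 70% of its speed; a pose out of reach is approached as far as the arm can. A call is refused whole if a number of a shift passes 50 or a number of a turn 0.15, either way. A call with a gripper value outside its range is refused whole. The fingers move at their own pace and stop on an object; FORCE is the grip in N (left out, the last holds). Time passes only in rows, so rows that do not move let the fingers close. It gives the time, the measured TCP pose, the force, the opening and the grip force at its end, in the units of the state.
- env.get_obs(): the state, without advancing time (a new reading comes with each control period).
- optics.snapshot(name): name is "scene" or "top" or "wrist"; returns the picture (384x512x3 uint8, red, green, blue); there is no depth.
- optics.camera_info(name): a dict with "fx", "fy", "cx", "cy" (pixels), "position" and "rotation" of the camera in the world; the wrist camera has in their place "mount" (4x4, takes a point from camera to tool coordinates, whose origin is the TCP and whose axes are the flange's). Camera axes: x right, y down, z forward; pixel columns grow to the right and rows downward; lengths in m; the calibration is good to about 2 mm. The wrist camera is an equidistant fisheye: a pixel r from the principal point sees the ray r / f radians off the axis. A picture is of the moment at which its call begins: read the wrist's pose just before it. camera_info takes no time and is no camera call.
- workorder.sign_off(): hands the job in; it is judged then, once.
The state is a dict: "time": time; "joints": joint angles; "qd": joint speeds; "tau": joint torques, N m; "eef_pos": TCP position; "ee_rot": TCP orientation; "force": force on the tool from outside, world axes, zero at the start; "ft_torque": the same for the moment, N m; "width": finger opening in m; "grasp_force": force on a finger pad.
Only numpy, scipy, OpenCV 4.12 (cv2) and the standard library are available. Lean on these libraries where they do the work, as an engineer would, in place of code of your own. Each camera call takes 0.05 s, during which the arm holds its last target. There are 200 camera calls.

## Working session

There is one attempt and no reset: what is moved stays moved. The work goes in short steps, Python scripts to look and compute and a shell command to move; the robot and the scene stay as the last step left them, time stands still between calls to the robot, and variables do not carry over. Pictures are saved under pics/ and viewed, at most 10 in all, crops included, and the job is handed in when it is done.

```bash
ls; mkdir -p pics; python3 - <<'E'
from cell import env,optics
import cv2,numpy as np
o=env.get_obs();print({k:np.round(v,3).tolist() for k,v in o.items()},env.nose_length)
for n in("scene","top"):
    i=optics.camera_info(n);print(n,{k:np.round(v,4).tolist() for k,v in i.items()})
    im=optics.snapshot(n);np.save(f"pics/{n}0.npy",im)
    cv2.imwrite(f"pics/{n}0.png",cv2.resize(im[:,:,::-1],(800,600),interpolation=cv2.INTER_CUBIC))
print(optics.camera_info("wrist"))
E
```

```text
pics
{'time': 0.0, 'joints': [-1.293, 0.322, -0.07, 1.452, 0.023, 1.371, -0.057], 'qd': [0.001, 0.0, -0.0, -0.001, 0.0, 0.001, -0.001], 'tau': [0.0, -49.129, -0.404, -31.253, -0.064, 0.044, 0.0], 'eef_pos': [0.169, 0.627, 0.232], 'ee_rot': [-0.0, 0.132, 0.991, -0.001], 'force': [-0.239, -0.552, 0.135], 'ft_torque': [-0.013, 0.014, -0.0], 'grasp_force': 0.0, 'width': 0.087} 0.011
scene {'fx': 396.2053, 'fy': 396.2053, 'cx': 251.5682, 'cy': 193.1274, 'position': [1.4583, 0.1822, 1.1414], 'rotation': [-0.2354, 0.5949, 0.7172, -0.2763]}
top {'fx': 400.5895, 'fy': 400.5895, 'cx': 254.0208, 'cy': 184.2272, 'position': [0.4394, 0.0152, 1.4997], 'rotation': [-0.0153, 0.7162, -0.6976, 0.0164]}
{'fx': 297.3186396354542, 'fy': 297.3186396354542, 'cx': 260.4443555286211, 'cy': 185.49585551929232, 'mount': array([[-5.27389375e-04, -9.60206090e-01, -2.79291936e-01,
         7.66440358e-02],
       [ 9.99999841e-01, -5.61746313e-04,  4.29763205e-05,
         8.26900064e-04],
       [-1.98157340e-04, -2.79291869e-01,  9.60206234e-01,
        -1.50840065e-01],
       [ 0.00000000e+00,  0.00000000e+00,  0.00000000e+00,
         1.00000000e+00]])}
```

View pics/top0.png

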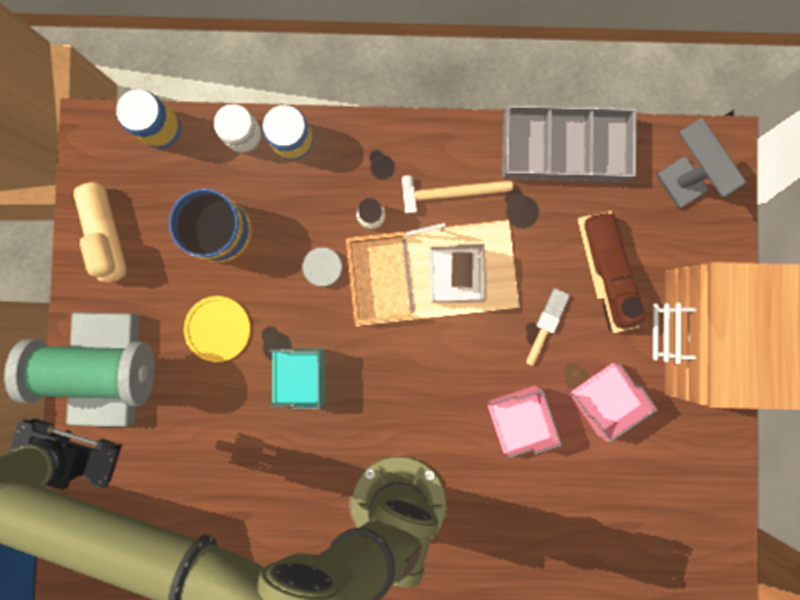

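View pics/scene0.png

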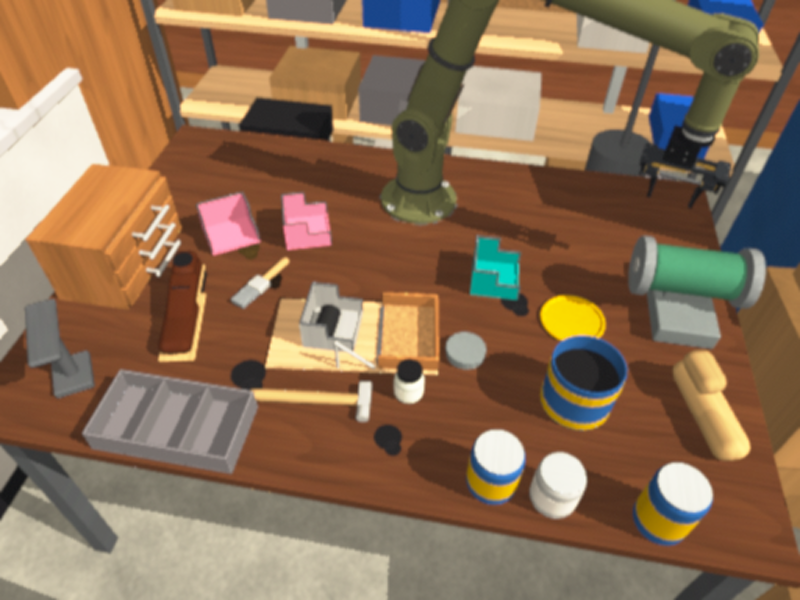

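The top view shows the grey tin at about (458,273) with the drum inside. The board's corners are about (347,238), (512,221), (519,308) and (357,326), and the tray is on the left, so pouring is roughly world +y. The scene view agrees: tin (330,315), tray (408,330), and the gauge rod on the far side near (355,352).

I'll get rough positions first, then look closer with the wrist camera.

```bash
cat > h.py <<'E'
import numpy as np,cv2
from cell import env,optics
from scipy.spatial.transform import Rotation as R
def rot(q): return R.from_quat([q[1],q[2],q[3],q[0]]).as_matrix()
def cam(n,o=None):
    i=optics.camera_info(n)
    if n!="wrist":
        return np.array(i["position"]),rot(i["rotation"]),i
    T=np.eye(4);T[:3,:3]=rot(o["ee_rot"]);T[:3,3]=o["eef_pos"];M=T@i["mount"]
    return M[:3,3],M[:3,:3],i
def ray(c,uv):
    p,r,i=c;x=(uv[0]-i["cx"])/i["fx"];y=(uv[1]-i["cy"])/i["fy"]
    if "mount" in i:
        a=np.hypot(x,y);d=np.array([x/a*np.sin(a),y/a*np.sin(a),np.cos(a)])if a>0 else np.array([0,0,1.])
    else: d=np.array([x,y,1])/np.sqrt(x*x+y*y+1)
    return p,r@d
def plane(c,uv,z):
    p,d=ray(c,uv);return p+d*(z-p[2])/d[2]
def tri(r1,r2):
    (p,d),(q,e)=r1,r2
    s=np.linalg.lstsq(np.c_[d,-e],q-p,rcond=None)[0];a=p+s[0]*d;b=q+s[1]*e
    return (a+b)/2,np.linalg.norm(a-b)
E
python3 - <<'E'
from h import *
c=cam("top")
s=.64
for n,u,v,z in [("farR",512,221,.008),("nearR",519,308,.008),("farL",347,238,.05),("nearL",357,326,.05),("tin bl",432,248,.05),("tin br",484,247,.093),("tin nr",485,302,.093),("tin nl",434,302,.05),("gaugetop",445,225,.094)]:
    print(n,plane(c,(u*s,v*s),z).round(3))
k=cam("scene")
print("tin_back rim corner tri", tri(ray(c,(484*s,247*s)),ray(k,(310*s,284*s))))
im=np.load("pics/top0.npy")[120:220,210:345,::-1];cv2.imwrite("pics/topc.png",cv2.resize(im,None,fx=5.9,fy=5.9,interpolation=cv2.INTER_CUBIC))
E
```

```text
farR [ 0.674 -0.258  0.008]
nearR [ 0.466 -0.278  0.008]
farL [0.617 0.133 0.05 ]
nearL [0.414 0.104 0.05 ]
tin bl [ 0.599 -0.065  0.05 ]
tin br [ 0.6   -0.18   0.093]
tin nr [ 0.476 -0.185  0.093]
tin nl [ 0.474 -0.073  0.05 ]
gaugetop [ 0.647 -0.091  0.094]
tin_back rim corner tri (array([ 0.58644948, -0.15800612,  0.19619447]), np.float64(0.01603767213375538))
```

View pics/topc.png

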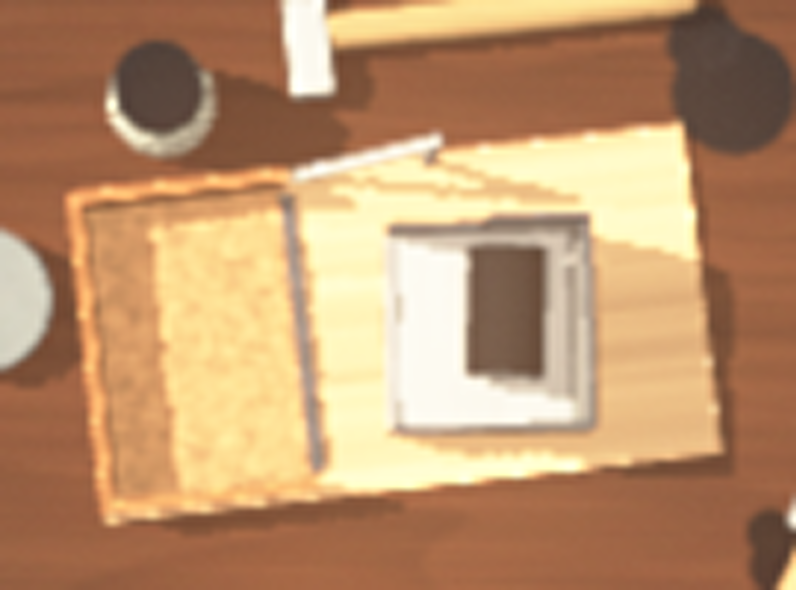

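Rough poses are consistent: board +x is at azimuth about 97°, and the tin is near (0.535,-0.12) and about 50 mm short of the bar. Next I'll move the wrist over it for a finer look.

```bash
python3 -m jog '{"xyz":[[-27,-28,-4],[-27,-28,-4],[-27,-28,-4],[-27,-28,-4],[-27,-28,-4],[-27,-28,-4],[-27,-28,-4],[-27,-28,-4],[-27,-28,-4],[-27,-28,-4],[-27,-28,-4],[-27,-28,-4],[-27,-28,-4],[-27,-28,0],[-27,-28,0],[-27,-28,0],[-27,-28,0],[-27,-28,0],[-27,-28,0],[-27,-28,0]],"turn":[0,0,0,0,0,0,0,0,0,0,0,0,0,0,0,0,0,0,0,0],"grip":[87,87,87,87,87,87,87,87,87,87,87,87,87,87,87,87,87,87,87,87]}' 20
python3 -m jog '{"xyz":[[0,0,0],[0,0,0],[0,0,0],[0,0,0],[0,0,0],[0,0,0],[0,0,0],[0,0,0],[0,0,0],[0,0,0],[0,0,0]],"turn":[0.14,0.14,0.14,0.14,0.14,0.14,0.14,0.14,0.07,0,0],"grip":[87,87,87,87,87,87,87,87,87,87,87]}'
python3 - <<'E'
from h import *
o=env.get_obs();np.save("pics/w1o.npy",o,allow_pickle=True)
im=optics.snapshot("wrist");np.save("pics/w1.npy",im);cv2.imwrite("pics/w1.png",cv2.resize(im[:,:,::-1],(800,600),interpolation=cv2.INTER_CUBIC))
print(np.round(o["joints"],2))
E
```

```text
time: 2.1
eef_pos: [0.5451, -0.0552, 0.2854]
ee_rot: [-0.0, 0.131, 0.991, 0.0]
force: [-0.4, -0.3, 0.0]
width: 0.0869
grasp_force: 0.0
time: 3.2
eef_pos: [0.5446, -0.0538, 0.2853]
ee_rot: [-0.0, 0.664, 0.748, -0.0]
force: [0.5, -0.2, -0.5]
width: 0.087
grasp_force: 0.0
[-0.64  0.08  0.74  1.65 -0.06  1.43  0.23]
```

View pics/w1.png

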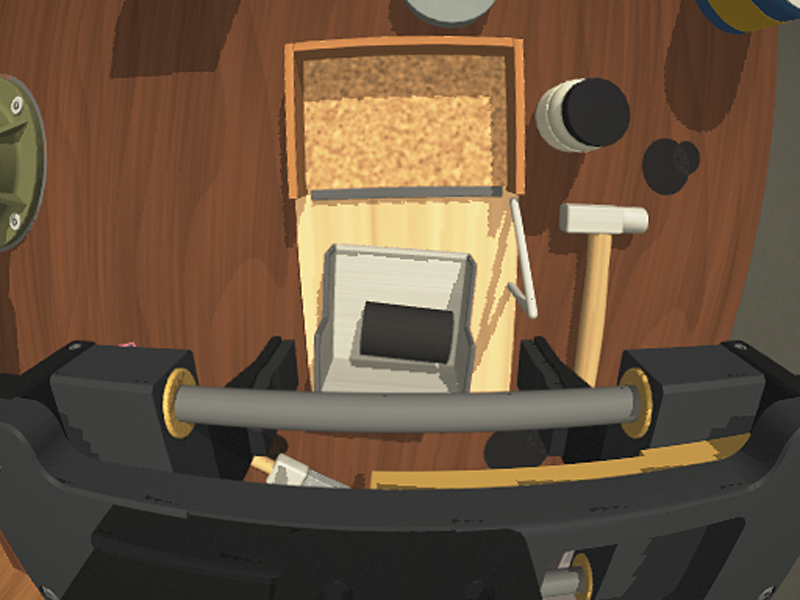

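The wrist view shows the stop bar's near edge from (311,199) to (502,194), the tin's front lip from (331,244) to (474,256), and the gauge top near (532,314). The back of the tin is hidden by the gripper.

```bash
python3 - <<'E'
from h import *
o=np.load("pics/w1o.npy",allow_pickle=True).item();c=cam("wrist",o);s=.64;P=lambda u,v,z:plane(c,(u*s,v*s),z)
a,b=P(311,199,.0085),P(502,194,.0085)
print("bar",a,b,np.linalg.norm(a-b))
y=(a-b)[:2];y/=np.linalg.norm(y);x=np.array([y[1],-y[0]]);O=(a+b)[:2]/2
print("board O",O,"az x",np.degrees(np.arctan2(x[1],x[0])))
B=lambda p:np.array([(p[:2]-O)@x,(p[:2]-O)@y,p[2]]).round(4)
f,g=P(331,244,.017),P(474,256,.017);print("lip",B(f),B(g),np.linalg.norm(f-g),"skew",np.arctan2((B(f)-B(g))[0],(B(f)-B(g))[1]))
# top view, corrected
t=cam("top");q=lambda u,v,z:plane(t,(210+u/5.9,120+v/5.9),z)
for n,u,v,z in[("farR",685,125,.008),("nearR",722,453,.008),("rim far back",589,215,.093),("rim near back",596,430,.093),("bar far",287,197,.014),("bar near",317,470,.014),("gauge",438,140,.094)]:print(n,q(u,v,z).round(3),B(q(u,v,z)))
print("gauge height",tri(ray(c,(532*s,314*s)),ray(t,(210+438/5.9,120+140/5.9))))
print("lip height",[tri(ray(c,(331*s,244*s)),ray(t,(210+397/5.9,120+428/5.9))),tri(ray(c,(474*s,256*s)),ray(t,(210+390/5.9,120+228/5.9)))])
E
```

```text
bar [ 0.45116065 -0.02351008  0.0085    ] [0.6270133  0.00212402 0.0085    ] 0.1777111733726297
board O [ 0.53908698 -0.01069303] az x 98.29360958552017
lip [-0.042   0.0708  0.017 ] [-0.0569 -0.0613  0.017 ] 0.13292429849625878 skew 0.11231862519435094
farR [ 0.675 -0.252  0.008] [-0.2584 -0.0995  0.008 ]
nearR [ 0.467 -0.279  0.008] [-0.2553  0.1098  0.008 ]
rim far back [ 0.606 -0.18   0.093] [-0.1776 -0.0415  0.093 ]
rim near back [ 0.477 -0.187  0.093] [-0.1657  0.0865  0.093 ]
bar far [ 0.621 -0.     0.014] [-0.0018 -0.083   0.014 ]
bar near [ 0.45  -0.024  0.014] [-0.      0.0903  0.014 ]
gauge [ 0.648 -0.089  0.094] [-0.0933 -0.0968  0.094 ]
gauge height (array([ 0.65166202, -0.08887019,  0.08137031]), np.float64(0.0037144936978464782))
lip height [(array([ 0.47482775, -0.07084955, -0.00580852]), np.float64(0.009692172481448358)), (array([ 0.61041503, -0.06622473, -0.01747539]), np.float64(0.007380426661049669))]
```

```bash
python3 -m jog '{"xyz":[[-40,-3,0],[-40,-3,0],[-40,-3,0],[-42,-2,0],[0,0,10],[0,0,20],[0,0,0],[0,0,0],[0,0,0]],"turn":[-0.02,0,0,0,0,0,0,0,0],"grip":[87,87,87,87,87,87,87,87,87]}'
python3 - <<'E'
from h import *
o=env.get_obs();np.save("pics/w2o.npy",o,allow_pickle=True)
im=optics.snapshot("wrist");np.save("pics/w2.npy",im);cv2.imwrite("pics/w2.png",cv2.resize(im[:,:,::-1],(800,600),interpolation=cv2.INTER_CUBIC))
E
```

```text
time: 4.15
eef_pos: [0.5558, -0.2154, 0.2564]
ee_rot: [0.0, 0.656, 0.754, 0.0]
force: [0.9, 0.3, -0.6]
width: 0.087
grasp_force: 0.0
```

View pics/w2.png

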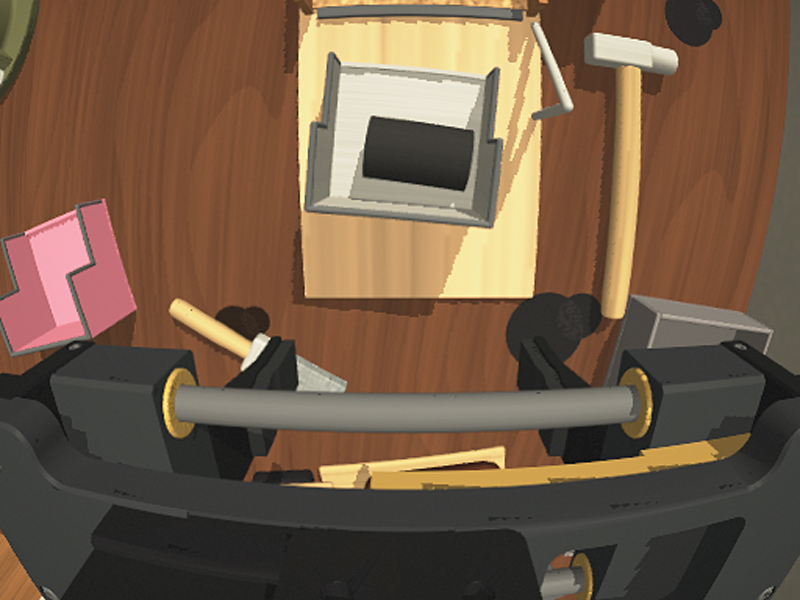

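In this view the back rim runs (306,211)–(493,227), the lip (338,66)–(488,80), the gauge top is near (570,106), the board's rear edge is at row 297, and the bar is at rows 17–20. The brush, pink tin and hammer are clear of the approach.

```bash
python3 - <<'E'
from h import *
s=.64
o1=np.load("pics/w1o.npy",allow_pickle=True).item();c1=cam("wrist",o1)
o=np.load("pics/w2o.npy",allow_pickle=True).item();c=cam("wrist",o);P=lambda u,v,z:plane(c,(u*s,v*s),z)
O=np.array([.5391,-.0107])
az=np.radians(98.0);x=np.array([np.cos(az),np.sin(az)]);y=np.array([-x[1],x[0]])
B=lambda p:np.array([(p[:2]-O)@x,(p[:2]-O)@y,p[2]]).round(4)
for n,u,v,z in[("barL",318,19,.0085),("barR",523,22,.0085),("boardL",304,297,.008),("boardR",534,297,.008),("rimL",306,211,.093),("rimR",493,227,.093),("lipL",338,66,.017),("lipR",488,80,.017)]:print(n,B(P(u,v,z)))
T=lambda a,b:(lambda r:(B(r[0]),round(r[1],4)))(tri(ray(c1,(a[0]*s,a[1]*s)),ray(c,(b[0]*s,b[1]*s))))
print("gauge",T((532,314),(570,106)),"lipL",T((331,244),(338,66)),"lipR",T((474,256),(488,80)))
t=cam("top")
for a,b in[((589,215),(493,227)),((596,430),(306,211))]:
  r=tri(ray(t,(210+a[0]/5.9,120+a[1]/5.9)),ray(c,(b[0]*s,b[1]*s)));print("rim",B(r[0]),r[1])
E
```

```text
barL [-0.0012  0.0874  0.0085]
barR [-0.0022 -0.0894  0.0085]
boardL [-0.2504  0.1056  0.008 ]
boardR [-0.2509 -0.1058  0.008 ]
rimL [-0.1624  0.0808  0.093 ]
rimR [-0.174  -0.0479  0.093 ]
lipL [-0.0475  0.0684  0.017 ]
lipR [-0.0595 -0.0563  0.017 ]
gauge (array([-0.0872, -0.0991,  0.0961]), np.float64(0.0021)) lipL (array([-0.0447,  0.0715,  0.004 ]), np.float64(0.0026)) lipR (array([-0.0581, -0.0603,  0.0084]), np.float64(0.005))
rim [-0.1661 -0.0361  0.1562] 0.0029381461988315038
rim [-0.1666  0.0852  0.0749] 0.004420231732698295
```

```bash
python3 -m jog '{"xyz":[[0,-3,40],[0,0,45],[0,0,45],[0,0,40],[0,0,25],[0,0,12],[0,0,0],[6,0,0],[5,0,0],[3,0,0],[3,0,0],[3,0,0],[3,0,0],[3,0,0],[3,0,0],[3,0,0],[2,0,0],[0,0,0],[0,0,0]],"turn":[0,0,0,0,0,0,0,0,0,0,0,0,0,0,0,0,0,0,0],"grip":[87,87,87,87,87,87,87,87,87,87,87,87,87,87,87,87,87,87,87]}'
python3 - <<'E'
from h import *
o=env.get_obs();d=o["eef_pos"][:2]-np.array([.5391,-.0107]);a=np.radians(98);x=np.array([np.cos(a),np.sin(a)]);print(d@x,d@[-x[1],x[0]],o["eef_pos"][2])
np.save("pics/w3o.npy",o,allow_pickle=True)
im=optics.snapshot("wrist");np.save("pics/w3.npy",im);cv2.imwrite("pics/w3.png",cv2.resize(im[:,:,::-1],(800,600),interpolation=cv2.INTER_CUBIC))
E
```

```text
time: 6.1
eef_pos: [0.5474, -0.1823, 0.0484]
ee_rot: [-0.0, 0.657, 0.754, -0.0]
force: [2.3, -1.9, 0.7]
width: 0.0872
grasp_force: 1.0
-0.1711316770582197 0.015686916847544082 0.04837942922334039
```

View pics/w3.png

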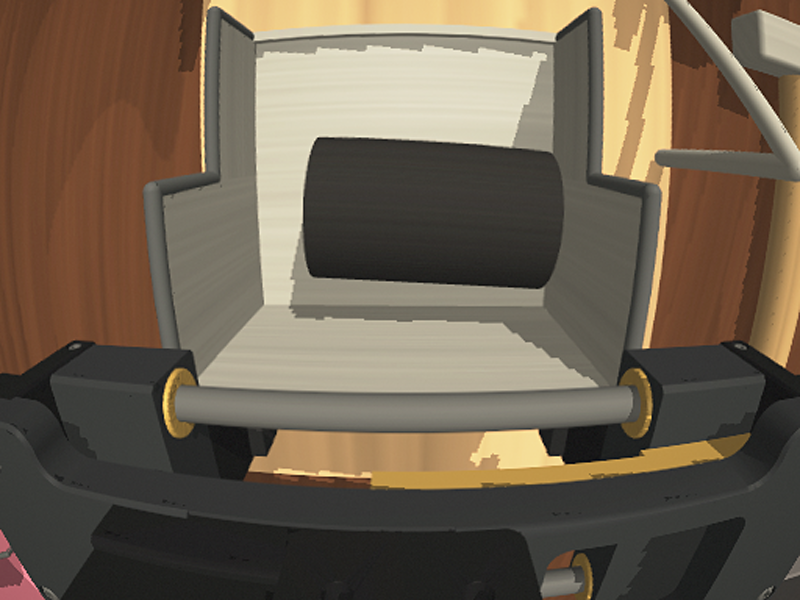

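The tin has squared up against both fingers: the lip is level at row 40 and the drum is inside at (433,213). I'll keep pushing towards the bar.

```bash
python3 -m jog '{"xyz":[[2,0,0],[3,0,0],[3,0,0],[3,0,0],[3,0,0],[3,0,0],[3,0,0],[3,0,0],[3,0,0],[3,0,0],[3,0,0],[2,0,0],[2,0,0],[1,0,0],[0,0,0]],"turn":[0,0,0,0,0,0,0,0,0,0,0,0,0,0,0],"grip":[87,87,87,87,87,87,87,87,87,87,87,87,87,87,87]}'
python3 -m jog '{"xyz":[[1,0,0],[1,0,0],[0,0,0]],"turn":[0,0,0],"grip":[87,87,87]}'
python3 -m jog '{"xyz":[[1,0,0],[1,0,0],[0,0,0]],"turn":[0,0,0],"grip":[87,87,87]}'
```

```text
time: 7.65
eef_pos: [0.5426, -0.1456, 0.0486]
ee_rot: [-0.0, 0.657, 0.754, 0.0]
force: [-0.7, -1.9, -0.7]
width: 0.087
grasp_force: 0.7
time: 7.95
eef_pos: [0.5425, -0.1447, 0.0487]
ee_rot: [0.001, 0.657, 0.754, -0.0]
force: [0.5, -4.6, -2.2]
width: 0.0872
grasp_force: 2.1
time: 8.25
eef_pos: [0.5425, -0.1445, 0.0492]
ee_rot: [0.002, 0.657, 0.754, -0.001]
force: [0.6, -6.2, -1.1]
width: 0.0871
grasp_force: 3.7
```

The tin is against the bar: force is rising and the tool has stopped. I'll back off, raise the fingers to about 68 mm up the wall, touch again and check squareness.

```bash
cat >> h.py <<'E'
O=np.array([.5391,-.0107]);AZ=np.radians(98.0);X=np.array([np.cos(AZ),np.sin(AZ)]);Y=np.array([-X[1],X[0]])
def board(p): return np.array([(p[:2]-O)@X,(p[:2]-O)@Y,p[2]])
def tilt(half=.013,slide=1):
    from scipy.optimize import brentq
    b=board(env.get_obs()["eef_pos"]);fx=b[0]+half;fz=b[2]-.011-.008
    f=lambda t:(fx+slide*.006*np.tan(t))*np.cos(t)-fz*np.sin(t)+.120
    print("TCP board mm",(b*1e3).round(1),"tilt",np.degrees(brentq(f,-.3,1.2)).round(1))
E
python3 -m jog '{"xyz":[[-5,0,0],[-4,0,0],[0,0,-19],[0,0,-19],[4,0,0],[3,0,0],[0,0,0],[0,0,0]],"turn":[0,0,0,0,0,0,0,0],"grip":[87,87,87,87,87,87,87,87]}'
python3 - <<'E'
from h import *
tilt()
o=env.get_obs();c=cam("wrist",o);im=optics.snapshot("wrist")
cv2.imwrite("pics/w4.png",cv2.resize(im[:,:,::-1],(800,600),interpolation=cv2.INTER_CUBIC))
E
```

```text
time: 9.05
eef_pos: [0.5428, -0.1446, 0.0864]
ee_rot: [0.001, 0.657, 0.754, -0.0]
force: [2.9, -4.0, 1.2]
width: 0.087
grasp_force: 2.1Traceback (most recent call last):
  File "<stdin>", line 2, in <module>
  File "h.py", line 29, in tilt
    print("TCP board mm",(b*1e3).round(1),"tilt",np.degrees(brentq(f,-.3,1.2)).round(1))
                                                            ~~~~~~^^^^^^^^^^^
    r = _zeros._brentq(f, a, b, xtol, rtol, maxiter, args, full_output, disp)
ValueError: f(a) and f(b) must have different signs
```

```bash
sed -i 's/brentq(f,-.3,1.2)/brentq(f,-.4,np.arctan2(fz,-fx))/' h.py
python3 - <<'E'
from h import *
tilt()
im=optics.snapshot("wrist")
cv2.imwrite("pics/w4.png",cv2.resize(im[:,:,::-1],(800,600),interpolation=cv2.INTER_CUBIC))
E
```

```text
TCP board mm [-133.1   15.    86.4] tilt -0.1
```

View pics/w4.png

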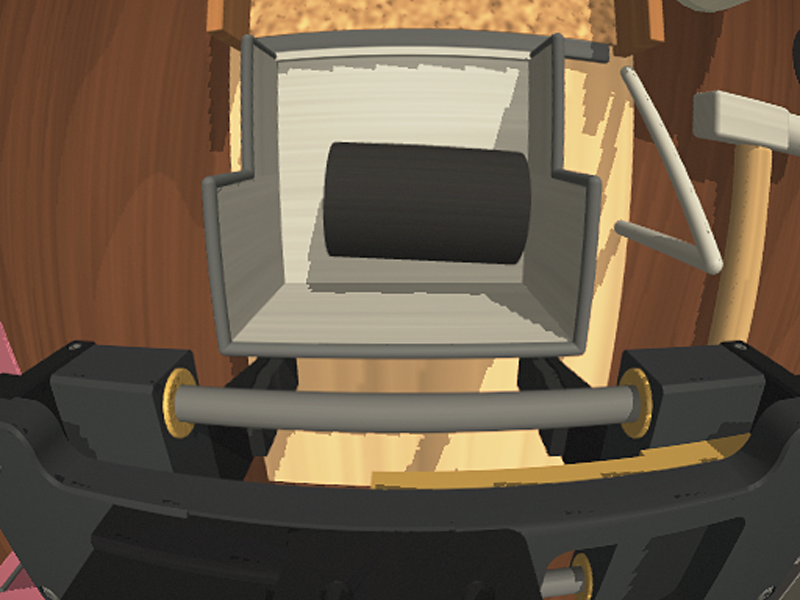

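The tin is flush and square against the bar: the lip and bar run parallel along row 45, and the back rim is level at row 352. Now I'll start tipping along the arc.

```bash
python3 -m jog '{"xyz":[[2,0,0],[1,0,-1],[1,0,-2],[1,0,-2],[1,0,-2],[1,0,-2],[1,0,-2],[1,0,-2],[1,0,-2],[1,0,-2],[1,0,-1],[2,0,-2],[1,0,0],[0,0,0]],"turn":[0,0,0,0,0,0,0,0,0,0,0,0,0,0],"grip":[87,87,87,87,87,87,87,87,87,87,87,87,87,87]}'
python3 - <<'E'
from h import *
tilt()
E
```

```text
time: 10.5
eef_pos: [0.5407, -0.1311, 0.1068]
ee_rot: [0.001, 0.657, 0.754, -0.001]
force: [3.6, -6.8, 2.1]
width: 0.0869
grasp_force: 3.5
TCP board mm [-119.4   15.2  106.8] tilt 11.0
```

```bash
python3 -m jog '{"xyz":[[1,0,-1],[1,0,-2],[2,0,-2],[1,0,-2],[2,0,-2],[1,0,-2],[2,0,-2],[1,0,-2],[2,0,-2],[1,0,-1],[2,0,-1],[2,0,-2],[2,0,-1],[2,0,-2],[2,0,-1],[2,0,-2],[2,0,-1],[2,0,-1],[1,0,-1],[0,0,0]],"turn":[0,0,0,0,0,0,0,0,0,0,0,0,0,0,0,0,0,0,0,0],"grip":[87,87,87,87,87,87,87,87,87,87,87,87,87,87,87,87,87,87,87,87]}'
python3 - <<'E'
from h import *
tilt()
im=optics.snapshot("wrist");np.save("pics/w5.npy",im)
im2=optics.snapshot("scene")[160:250,160:300]
a=cv2.resize(im[:,:,::-1],(512,384));b=cv2.resize(im2[:,:,::-1],(288,185),interpolation=cv2.INTER_CUBIC)
d=np.zeros((384,800,3),np.uint8);d[:,:512]=a;d[:185,512:]=b;cv2.imwrite("pics/w5.png",d)
E
```

```text
time: 12.5
eef_pos: [0.536, -0.0983, 0.1367]
ee_rot: [-0.0, 0.657, 0.754, 0.0]
force: [1.3, -4.0, 3.0]
width: 0.087
grasp_force: 2.9
TCP board mm [-86.3  15.2 136.7] tilt 30.6
```

View pics/w5.png

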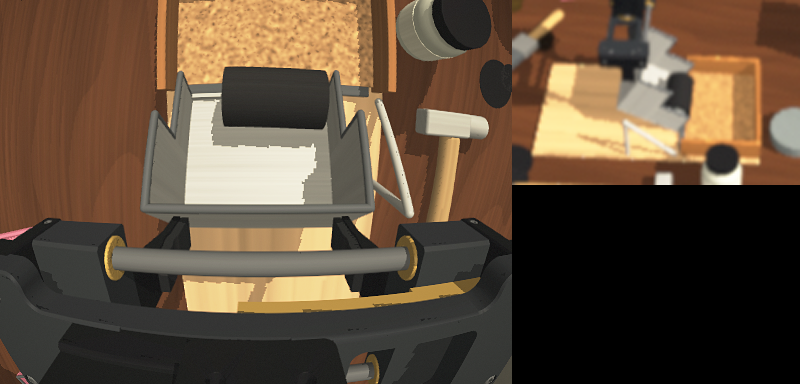

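The drum rests at the lip at (275,97) and the tin is straight. Continuing to 45°.

```bash
python3 -m jog '{"xyz":[[1,0,-1],[2,0,-1],[2,0,-1],[2,0,-1],[2,0,-1],[2,0,-1],[2,0,-1],[2,0,-1],[2,0,-1],[2,0,-1],[2,0,-1],[2,0,-1],[2,0,-1],[2,0,-1],[1,0,0],[0,0,0],[0,0,0]],"turn":[0,0,0,0,0,0,0,0,0,0,0,0,0,0,0,0,0],"grip":[87,87,87,87,87,87,87,87,87,87,87,87,87,87,87,87,87]}'
python3 - <<'E'
from h import *
tilt()
E
```

```text
time: 14.3
eef_pos: [0.5322, -0.0707, 0.1505]
ee_rot: [-0.0, 0.657, 0.754, 0.0]
force: [1.3, -3.0, 3.8]
width: 0.0871
grasp_force: 2.5
TCP board mm [-58.4  15.2 150.5] tilt 44.1
```

```bash
python3 - <<'E'
from h import *
o=env.get_obs();np.save("pics/w6o.npy",o,allow_pickle=True)
im=optics.snapshot("wrist");s=optics.snapshot("scene");np.save("pics/s6.npy",s)
a=cv2.resize(im[:,:,::-1],(400,300),interpolation=cv2.INTER_AREA);b=cv2.resize(s[170:250,190:290,::-1],(400,320),interpolation=cv2.INTER_CUBIC)
d=np.zeros((320,800,3),np.uint8);d[:300,:400]=a;d[:,400:]=b;cv2.imwrite("pics/w6.png",d)
E
```

```text
(no output)
```

View pics/w6.png

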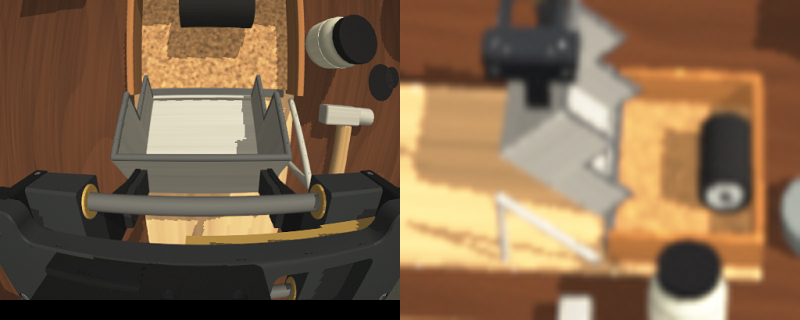

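The drum is out, lying in the tray. I'll check the tilt against the gauge in the scene view: the tin's underside edge runs (502,152)→(607,208) and the gauge (498,195)→(597,262) in the crop.

```bash
python3 - <<'E'
from h import *
c=cam("scene")
def onY(u,v,yy):
    p,d=ray(c,(190+(u-400)/4-.5+.125,170+v/4-.5+.125));n=Y;t=(yy-(p[:2]-O)@n)/(d[:2]@n);return board(p+t*d)
for n,a,b,yy in[("gauge",(498,195),(597,262),-.099),("tin",(502,152),(607,208),-.05),("rearwall",(502,152),(518,78),-.05)]:
    A,B=onY(*a,yy),onY(*b,yy);print(n,A.round(3),B.round(3),np.degrees(np.arctan2(A[2]-B[2],B[0]-A[0])))
# rear rim in wrist view -> on z plane predicted for 45deg
o=np.load("pics/w6o.npy",allow_pickle=True).item();w=cam("wrist",o)
for u,v in[(143.4,201),(371,202)]:
    for t in(40,45,50):
        r=np.radians(t);z=.008+.12*np.sin(r)+.085*np.cos(r);xx=-.006*np.tan(r)-.12*np.cos(r)+.085*np.sin(r)
        print(t,"pred",round(xx,4),round(z,4),"seen",board(plane(w,(u,v),z)).round(4))
tilt()
E
```

```text
gauge [-0.09  -0.099  0.095] [-0.008 -0.099  0.006] 47.20974344554631
tin [-0.092 -0.05   0.094] [-0.002 -0.05   0.022] 38.59349567578177
rearwall [-0.092 -0.05   0.094] [-0.073 -0.05   0.189] -78.78913890207524
40 pred -0.0423 0.1502 seen [-0.0339  0.0813  0.1502]
45 pred -0.0307 0.153 seen [-0.0329  0.0801  0.153 ]
50 pred -0.0192 0.1546 seen [-0.0324  0.0794  0.1546]
40 pred -0.0423 0.1502 seen [-0.0348 -0.0477  0.1502]
45 pred -0.0307 0.153 seen [-0.0338 -0.0466  0.153 ]
50 pred -0.0192 0.1546 seen [-0.0333 -0.0459  0.1546]
TCP board mm [-58.5  15.2 150.5] tilt 44.1
```

Two independent readings, fingertip geometry and the rim in the wrist view, give about 44°. The coarse scene estimate is blurred. I'll nudge up to 45° and hold.

```bash
python3 -m jog '{"xyz":[[1,0,0],[1,0,0],[0,0,0],[0,0,0],[0,0,0],[0,0,0],[0,0,0],[0,0,0],[0,0,0],[0,0,0],[0,0,0],[0,0,0],[0,0,0],[0,0,0],[0,0,0]],"turn":[0,0,0,0,0,0,0,0,0,0,0,0,0,0,0],"grip":[87,87,87,87,87,87,87,87,87,87,87,87,87,87,87]}'
python3 - <<'E'
from h import *
tilt()
E
```

```text
time: 15.9
eef_pos: [0.532, -0.0691, 0.1509]
ee_rot: [0.0, 0.657, 0.754, -0.0]
force: [0.4, -3.6, 6.3]
width: 0.0867
grasp_force: 3.4
TCP board mm [-56.9  15.1 150.9] tilt 45.0
```

```bash
python3 -m jog '{"xyz":[[-1,0,0],[-2,0,1],[-2,0,1],[-2,0,0],[-2,0,1],[-2,0,1],[-2,0,1],[-2,0,1],[-2,0,1],[-2,0,1],[-2,0,1],[-2,0,1],[-2,0,1],[-2,0,1],[-2,0,1],[-2,0,1],[-1,0,1],[0,0,0]],"turn":[0,0,0,0,0,0,0,0,0,0,0,0,0,0,0,0,0,0],"grip":[87,87,87,87,87,87,87,87,87,87,87,87,87,87,87,87,87,87]}'
python3 - <<'E'
from h import *
tilt()
E
```

```text
time: 17.7
eef_pos: [0.5364, -0.101, 0.1355]
ee_rot: [0.0, 0.657, 0.754, -0.0]
force: [1.1, -4.2, 5.5]
width: 0.0875
grasp_force: 3.4
TCP board mm [-89.1  15.3 135.5] tilt 28.9
```

```bash
python3 -m jog '{"xyz":[[-1,0,1],[-2,0,1],[-2,0,1],[-2,0,2],[-2,0,1],[-2,0,2],[-2,0,1],[-2,0,2],[-1,0,1],[-2,0,2],[-2,0,2],[-1,0,1],[-2,0,2],[-1,0,2],[-2,0,2],[-1,0,2],[-2,0,2],[-1,0,1],[0,0,0]],"turn":[0,0,0,0,0,0,0,0,0,0,0,0,0,0,0,0,0,0,0],"grip":[87,87,87,87,87,87,87,87,87,87,87,87,87,87,87,87,87,87,87]}'
python3 - <<'E'
from h import *
tilt()
E
```

```text
time: 19.6
eef_pos: [0.5404, -0.1308, 0.1074]
ee_rot: [0.0, 0.657, 0.754, -0.0]
force: [0.1, -5.4, 1.4]
width: 0.087
grasp_force: 2.6
TCP board mm [-119.1   15.4  107.4] tilt 11.1
```

```bash
python3 -m jog '{"xyz":[[-1,0,1],[-1,0,1],[-1,0,2],[-1,0,1],[-1,0,2],[-1,0,1],[-1,0,2],[-1,0,1],[-1,0,2],[-1,0,1],[-1,0,2],[-1,0,1],[-1,0,1],[-1,0,1],[-1,0,1],[-1,0,1],[0,0,0]],"turn":[0,0,0,0,0,0,0,0,0,0,0,0,0,0,0,0,0],"grip":[87,87,87,87,87,87,87,87,87,87,87,87,87,87,87,87,87]}'
python3 - <<'E'
from h import *
tilt()
E
```

```text
time: 21.3
eef_pos: [0.5422, -0.1448, 0.0861]
ee_rot: [-0.001, 0.657, 0.754, 0.0]
force: [-0.2, -1.2, -0.4]
width: 0.0868
grasp_force: 0.4
TCP board mm [-133.2   15.6   86.1] tilt -0.2
```

Level again. I'll re-seat the tin with a low push, then retract and look.

```bash
python3 -m jog '{"xyz":[[-4,0,0],[-4,0,0],[0,0,19],[0,0,19],[3,0,0],[2,0,0],[2,0,0],[2,0,0],[1,0,0],[1,0,0],[0,0,0]],"turn":[0,0,0,0,0,0,0,0,0,0,0],"grip":[87,87,87,87,87,87,87,87,87,87,87]}'
python3 -m jog '{"xyz":[[-3,0,0],[-3,0,0],[-5,0,0],[-10,0,0],[-10,0,0],[0,0,-30],[0,0,-45],[0,0,-45],[0,0,-45],[0,0,-45],[0,0,0],[0,0,0]],"turn":[0,0,0,0,0,0,0,0,0,0,0,0],"grip":[87,87,87,87,87,87,87,87,87,87,87,87]}'
python3 - <<'E'
from h import *
a=optics.snapshot("wrist");b=optics.snapshot("top")[120:220,210:345]
d=np.zeros((384,800,3),np.uint8);d[:,:512]=a[:,:,::-1];d[:213,512:]=cv2.resize(b[:,:,::-1],(288,213),interpolation=cv2.INTER_CUBIC);cv2.imwrite("pics/w7.png",d)
E
```

```text
time: 22.4
eef_pos: [0.5432, -0.1447, 0.0496]
ee_rot: [0.002, 0.657, 0.754, 0.0]
force: [2.2, -4.6, 2.6]
width: 0.0872
grasp_force: 2.5
time: 23.6
eef_pos: [0.5468, -0.1747, 0.2595]
ee_rot: [0.001, 0.657, 0.754, 0.001]
force: [-1.1, 0.4, -1.3]
width: 0.0869
grasp_force: 0.0
```

View pics/w7.png

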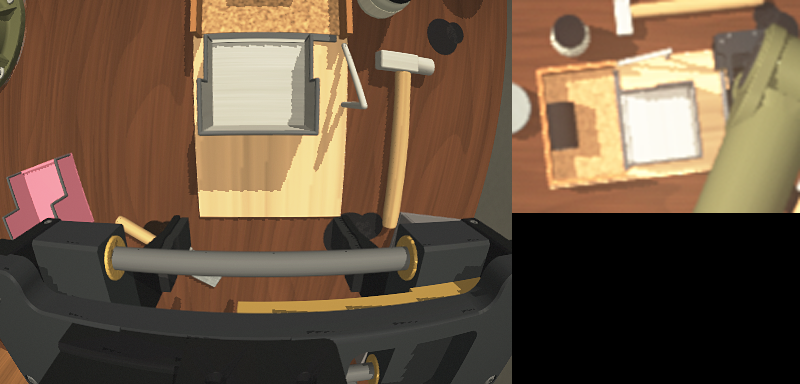

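The tin is empty, level and square against the bar (bar at row 38), the drum is in the tray at (563,125), everything else is where it was, and the robot is clear.

```bash
python3 -c "
from cell import workorder
print(workorder.sign_off())"
```

```text
the job is handed in; nothing more can be done
None
```

I handed the job in at about 24 s: the tin was pushed square to the stop bar, tipped to about 45° and held there about 1.5 s, then let back down level at the bar, with the drum in the catch tray and nothing else visibly moved; no verdict came back.

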